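Fit the four-bolt flange bearing on the turntable drive

TASK

Fit the square four-hole flange bearing to the carton-turntable drive head: slip it boss up over the upright shaft, turn it with light pressure until its four holes find the four studs, and slide it down until it sits flat and fully home on the stud ring, then let go. Feel your way gently: the drive head stands on soft rubber buffers and must not be pressed down hard; and leave the other things on the bench where they are.

Things in the scene. Friction and masses are not known exactly. Their poses are not given: they have to be found in the camera images.
- flange: four-bolt flange bearing, bare steel, 0.4-0.65 kg, lying boss up: square plate 92 x 92 x 12 mm, four 12 mm through-holes at its corners (each 32 mm from the middle in its x and y); on it a flat-sided boss 46 mm (x) by 38 mm (y), up to 46 mm above the underside. A 21 mm bore runs through all. Origin: centre of underside; z up; x, y parallel to the plate's edges.
- flange_grip (a point): the place to grip the flange: middle of its boss, 34 mm above its underside, axes as the flange's. Close the fingers along its y on the 38 mm flats; the plate's top lies 22 mm below this point. Studs poke 4 mm through the plate's corners when it is home.
- drive: foot of the turntable drive, fixed on the bench: grey casting 140 x 140 x 22 mm with a 50 mm wide lug on its +x side reaching 100 mm from the middle. Origin: centre of its underside, z up, x and y parallel to the casting's edges. On it, on rubber buffers, stands the drive head: a 116 mm square plate, the aluminium stud ring (124 mm across) and the shaft.
- drive_head (a joint): how far the drive head (stud ring, studs, shaft and their points) is pressed down on its rubber buffers, in m: 0 free, positive down. It yields 1 mm per 3 N after the first 1 N (the flange's own weight gives 1 to 2 mm). More than 8 mm (about 25 N) overstrains the buffers.
- drive_seat (a point): middle of the seat, the stud ring's flat top 52 mm above the bench while the head is free, on the shaft's axis; axes are the casting's. Four 8 mm studs with slightly chamfered tips stand 16 mm above it, 32 mm from the axis in the ring's own x and y (45 mm out). A flange resting on the stud tips is 16 mm above the seat; once turned within about 2 degrees of the studs it can slide down.
- stud_tips (a point): on the shaft's axis at the height of the stud tips (16 mm above the seat). The ring with the studs is clamped turned anticlockwise (from above) from square with the casting by 8 to 43 degrees; how much is not reported: find it by feel or sight. It stays put in ordinary handling. Holes and studs are square patterns: any quarter turn of the flange fits.
- shaft_tip (a point): top of the upright steel shaft, 50 mm above the seat: 18 mm thick, its top 8 mm coned down to 8 mm across. The flange's 21 mm bore goes over it.
- two_hole_flange: bystander: a bare steel flange 56 x 100 x 10 mm with only TWO bolt holes and a 36 mm square boss (22 mm tall in all); origin: centre of its underside. Not the part to fit.
- tape_roll: bystander: cardboard ring, 104 mm outside, 48 mm tall; origin: centre of its underside
- wrench: bystander: steel wrench lying flat; origin on its underside
- mug: bystander: white mug 80 mm across, 90 mm tall; origin: centre of its underside
- nut_tray: bystander: grey open plastic tray 100 x 140 x 35 mm; origin: centre of its underside
- screwdriver: bystander: screwdriver lying flat; origin on its underside
- oil_bottle: bystander: white bottle 56 mm across, 95 mm tall; origin: centre of its underside
There are look-alikes about, which are no part of the job. What is shaped like the drive but red is not meant.

How it is judged:
By the outcome, as a careful person would: the job done as asked, in the order asked, and still so for the second after the job is handed in, with the robot touching nothing.
It also fails if it takes over 72 s, if anything falls off the work surface, if the arm or the gripper's body presses on something with over 40 N, if the wrist force passes 120 N, or if a joint passes its speed limit or range.

ROBOT

A 6-joint arm with a two-finger parallel gripper is mounted at the origin on the work surface. World frame = base frame: x ahead of the robot, y to its left, z up, the work surface at z = 0. Lengths are in mm, angles in rad, forces in N, time in s.
With the tool pointing down it reaches from about 425 to 1125 mm from the base axis. Payload 14.9 kg.
Tool frame: the origin (TCP) lies at the very end of the fingers, on their centre line; the grasp point (between the pads) lies 19 mm behind it (r.hold_point_z is the distance from the TCP to the grasp point, in mm); z points along the fingers, y is the line along which they close (so a half turn about z gives the same grasp; the last joint's range is limited). The gripper opens to 91 mm and grips with 3 to 60 N. Pads are 32 mm wide; open, the fingers measure 118 mm over their backs; the gripper's body (76 mm by 178 mm) begins 60 mm behind the grasp point.
Start: joints at [-1.284, 0.379, 1.734, -0, 1.028, -0.033], TCP at [220.059, -664.524, 213.932] pointing down, gripper open.
Joint ranges: [-2.77, 2.77], [-0.74, 2.19], [0, 2.66], [-1.06, 4.2], [0.31, 2.87], [-3.08, 3.08]. Speed limits (rad/s): [1.89, 1.89, 2.39, 3.14, 3.14, 3.14].

INTERFACE

Orientations are given as a 3x3 rotation matrix whose columns are the frame's x, y, z axes.
In Python, from bench import r gives the robot as it stands. The module is installed in compiled form; this text tells all that it offers.
- The arm moves only by the tool jog_arm, never from a script. Its argument "moves" is a list of rows, each a list of 3 entries, a list of its own where there are three numbers: the shift along the world's x, y, z in m, then the turn, a rotation vector about the world's x, y, z in rad, then the closure in counts, from 0 (fully open) to 255 (shut). In form: [[[tx, ty, tz], [rx, ry, rz], grip], ...]. A call has 1 to 20 rows; each row is the pose to reach, as a shift and turn from the pose commanded when the call began; what a row does not reach only later rows make up. A row lasts 1/10 s, in which the tool goes at most 50 mm and 8.59 degrees, less where a joint would pass 70% of its speed; a pose out of reach is approached as far as the arm can. A call with a gripper value outside its range is refused whole. The fingers move at their own pace and stop on an object; "squeeze" is the grip in N (left out, the last holds). Time passes only in rows, so rows that repeat a pose let the fingers close. It gives the time, the measured TCP pose, the force, the opening and the grip force at its end, in the units of the state.
- r.read_state(): the state, without advancing time (a new reading comes with each control period).
- r.get_image(name): name is "scene" or "side" or "wrist"; returns a dict with "pixels" (420x560x3 uint8, red, green, blue), "z_map" (420x560 float32, mm along the optical axis (not along the pixel's ray), 0 where there is no reading), "fx", "fy", "cx", "cy" (pixels), "camera_from_world" (4x4, takes a point from world to camera coordinates). Camera axes: x right, y up, looking along -z (the intrinsics and any distortion apply to the point x, -y, -z); pixel columns grow to the right and rows downward; lengths in mm; the calibration is good to about 2 mm. A picture is of the moment at which its call begins.
- r.sign_off(): hands the job in; it is judged then, once.
Trained networks look in a picture, given as the dict that the camera call returned (one of the last four; its "shot" number tells which), for a name from the list of things; names that differ only in an ending like _2 or _b are one class to them, and where a whole thing is asked for, a point or a joint stands for the part that bears it (a point fixed in the world has none). Each returns a list of dicts, best first, with "score" (0 to 1); they miss things now and then, are a little off and sometimes report something else, mostly with a low value. They report only what shows in the picture. A call takes as long as a camera call. They do not tell look-alikes from the thing itself.
- r.look_for(picture, query): "location" ([x, y, z] in mm, in world coordinates, good to about 4 mm: the middle of the surface that is visible of it).
- r.masks_of(picture, query): "pixels" (420x560 bool, what is visible of it).
- r.spot_point(picture, query): "location" ([x, y, z] in mm, in world coordinates, good to about 4 mm: a listed point, or the origin of a listed thing).
The state is a dict: "clock": time; "joints": joint angles; "dq": joint speeds; "joint_efforts": joint torques, N m; "ee_pos": TCP position; "tool_rot": TCP orientation; "ft_force": force on the tool from outside, world axes, zero at the start; "torque": the same for the moment, N m; "width": finger opening in mm; "gripper_force": force on a finger pad.
Only numpy, scipy, OpenCV 4.12 (cv2) and the standard library are available. Lean on these libraries where they do the work, as an engineer would, in place of code of your own. Each camera call takes 0.05 s, during which the arm holds its last target. There are 200 camera calls.

## Working session

There is one attempt and no reset: what is moved stays moved. The work goes in short steps, Python scripts to look and compute and a tool call to move; the robot and the scene stay as the last step left them, time stands still between calls to the robot, and variables do not carry over. Pictures are saved under pics/ and viewed, at most 10 in all, crops included, and the job is handed in when it is done.

Besides the shell and the picture viewer there is one more tool, called after "Request:" as a command line: name --argument value ..., lists and objects as JSON in quotes. jog_arm: Moves the arm, as the interface text tells. Its arguments: {"type":"object","properties":{"moves":{"type":"array"},"squeeze":{"type":"number"}},"required":["moves"]}

```bash
mkdir -p pics; python3 - <<'E'
from bench import r
import cv2,numpy as np
for n in ("scene","side"):
    p=r.get_image(n); cv2.imwrite(f"pics/{n}0.png",p["pixels"][:,:,::-1])
    for q in ("flange_grip","flange","drive","drive_seat","shaft_tip"):
        print(n,q,[(np.round(d["location"]),round(d["score"],2)) for d in r.spot_point(p,q)])
s=r.read_state();print({k:np.round(s[k],3) for k in s})
E
```

```text
scene flange_grip [(array([ 555., -153.,   33.]), 0.63)]
scene flange [(array([ 557., -149.,   -1.]), 0.94), (array([503., 186., 101.]), 0.5)]
scene drive [(array([ 308., -116.,    5.]), 0.61), (array([506., 183.,  -0.]), 0.6)]
scene drive_seat [(array([ 311., -113.,   55.]), 0.82), (array([502., 184.,  49.]), 0.77)]
scene shaft_tip [(array([505., 190., 106.]), 0.94), (array([ 311., -114.,  104.]), 0.67)]
side flange_grip [(array([ 558., -150.,   32.]), 0.6)]
side flange [(array([ 559., -150.,    1.]), 0.78), (array([502., 188.,  98.]), 0.34)]
side drive [(array([ 310., -117.,    0.]), 0.94), (array([505., 184.,   3.]), 0.92)]
side drive_seat [(array([504., 182.,  50.]), 0.84), (array([ 310., -115.,   53.]), 0.6)]
side shaft_tip [(array([505., 188.,  96.]), 0.96), (array([ 314., -113.,  105.]), 0.96)]
{'clock': np.float64(0.6), 'joints': array([-1.284,  0.379,  1.734,  0.   ,  1.029, -0.033]), 'dq': array([ 0.001, -0.002, -0.001, -0.   ,  0.001,  0.   ]), 'joint_efforts': array([-2.0000e-03, -7.6338e+01, -4.3459e+01,  6.5000e-02,  3.9000e-02,
       -0.0000e+00]), 'ee_pos': array([ 220.053, -664.53 ,  213.942]), 'tool_rot': array([[ 0.949,  0.314,  0.   ],
       [ 0.314, -0.949, -0.   ],
       [ 0.   ,  0.   , -1.   ]]), 'ft_force': array([-0.532,  0.739, -0.236]), 'torque': array([-0.031, -0.018,  0.063]), 'gripper_force': np.float64(0.0), 'width': np.float64(90.721)}
```

View pics/scene0.png

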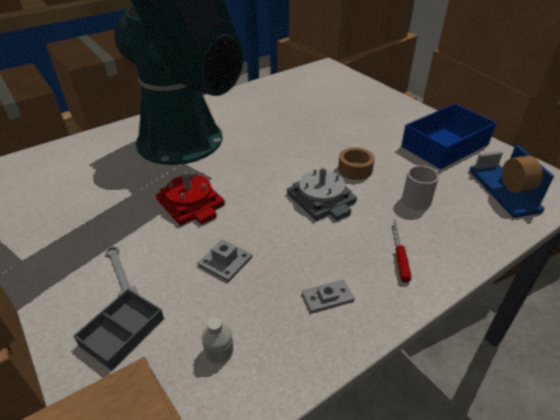

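View pics/side0.png

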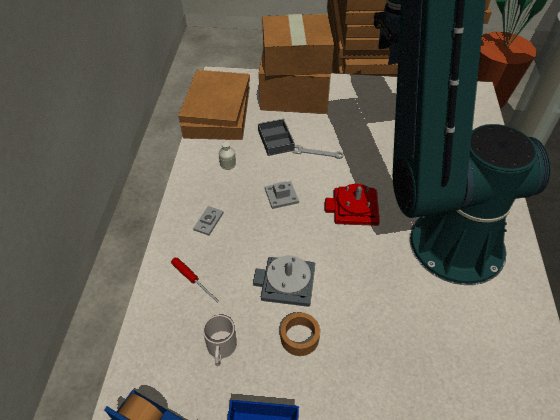

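The grey drive (scene px 322,190; side px 288,275) is at about (505,185). The four-hole flange (scene px 225,258; side px 282,193) is at about (558,-150). The red look-alike is at (310,-115). I'll move over the flange and look with the wrist camera.

Request:
jog_arm --moves '[[[0.33,0.51,0.1],[0,0,0],0],[[0.33,0.51,0.1],[0,0,0],0],[[0.33,0.51,0.1],[0,0,0],0],[[0.33,0.51,0.1],[0,0,0],0],[[0.33,0.51,0.1],[0,0,0],0],[[0.33,0.51,0.1],[0,0,0],0],[[0.33,0.51,0.1],[0,0,0],0],[[0.33,0.51,0.1],[0,0,0],0],[[0.33,0.51,0.1],[0,0,0],0],[[0.33,0.51,0.1],[0,0,0],0],[[0.33,0.51,0.1],[0,0,0],0],[[0.33,0.51,0.1],[0,0,0],0],[[0.33,0.51,0.1],[0,0,0],0],[[0.33,0.51,0.1],[0,0,0],0],[[0.33,0.51,0.1],[0,0,0],0],[[0.33,0.51,0.1],[0,0,0],0]]'

```text
clock: 2.2
ee_pos: [549.3, -155.5, 313.5]
tool_rot: [[0.95, 0.313, -0.001], [0.313, -0.95, 0.0], [-0.001, -0.0, -1.0]]
ft_force: [0.3, -0.5, 1.0]
width: 91.4
gripper_force: 0.0
```

```bash
cat > h.py <<'E'
from bench import r
import cv2,numpy as np
def cloud(p):
    z=p["z_map"]; v,u=np.mgrid[:420,:560]
    c=np.stack([(u-p["cx"])/p["fx"]*z,-(v-p["cy"])/p["fy"]*z,-z,np.ones_like(z)],-1)
    w=c@np.linalg.inv(p["camera_from_world"]).T
    w[z<=0]=np.nan
    return w[...,:3]
def near(w,c,rad,lo,hi):
    return (np.hypot(w[...,0]-c[0],w[...,1]-c[1])<rad)&(w[...,2]>lo)&(w[...,2]<hi)
def rect(w,m):
    return cv2.minAreaRect(w[m][:,:2].astype(np.float32))
def show(p,name): cv2.imwrite(f"pics/{name}.png",p["pixels"][:,:,::-1])
E
python3 - <<'E'
from h import *
s=r.read_state(); print(s["clock"],s["ee_pos"])
p=r.get_image("wrist"); show(p,"w1"); w=cloud(p)
c=(558,-150)
for lo,hi in ((6,18),(40,52)):
    m=near(w,c,75,lo,hi); print(lo,m.sum(),rect(w,m) if m.any() else 0, np.nanmedian(w[m][:,2]))
for q in ("flange","flange_grip"): print([(d["location"],d["score"]) for d in r.spot_point(p,q)])
E
```

```text
2.2 [ 549.33110094 -155.5296591   313.54993119]
6 2314 ((556.4857177734375, -147.7189483642578), (92.36636352539062, 92.18492126464844), 21.435588836669922) 11.871649865551717
40 644 ((556.5018310546875, -147.685546875), (46.33202362060547, 37.991180419921875), 21.3518123626709) 45.87728520081632
[([554.9, -147.9, -0.6], 0.76)]
[([558.3, -146.5, 34.0], 0.96)]
```

View pics/w1.png

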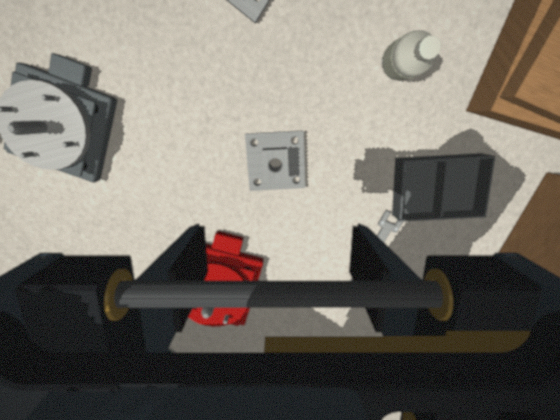

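The wrist picture shows the flange at px (276,160), the grey drive at (45,125) and the red one at (228,290). I'll verify the boss axis independently and try for the stud angle.

```bash
python3 - <<'E'
from h import *
for n in ("wrist","side","scene"):
    p=r.get_image(n); w=cloud(p)
    m=near(w,(556,-148),75,40,52)
    if m.sum()>30:
        P=w[m][:,:2]; ev,V=np.linalg.eigh(np.cov(P.T)); print(n,"boss long axis deg",np.degrees(np.arctan2(V[1,1],V[0,1])),np.sqrt(ev*12),rect(w,m))
    m=near(w,(505,185),70,48,56); print(n,"ring",m.sum(),cv2.minEnclosingCircle(w[m][:,:2].astype(np.float32)) if m.any() else 0)
    c=(505,185)
    m=near(w,c,60,60,75)&~near(w,c,25,0,200)
    print(n,"studs",np.round(w[m])[:60].tolist())
    m=near(w,c,20,88,115); print("shaft",w[m].mean(0) if m.any() else 0, np.round(w[m],0)[:12].tolist())
    m=near(w,c,140,17,27); print("casting",m.sum(), rect(w,m) if m.any() else 0)
E
```

```text
wrist boss long axis deg -158.99716011017148 [41.14298271 51.17578182] ((556.65869140625, -147.662353515625), (46.141326904296875, 37.99985122680664), 21.769241333007812)
wrist ring 5456 ((505.9734191894531, 185.8336944580078), 62.94078826904297)
wrist studs [[552.0, 177.0, 68.0], [552.0, 176.0, 67.0], [553.0, 176.0, 66.0], [553.0, 174.0, 67.0], [553.0, 175.0, 65.0], [553.0, 174.0, 63.0], [551.0, 177.0, 68.0], [551.0, 175.0, 69.0], [552.0, 175.0, 68.0], [552.0, 174.0, 67.0], [552.0, 174.0, 66.0], [552.0, 173.0, 65.0], [552.0, 173.0, 63.0], [553.0, 172.0, 62.0], [553.0, 172.0, 60.0], [549.0, 177.0, 67.0], [550.0, 176.0, 68.0], [550.0, 175.0, 67.0], [550.0, 174.0, 67.0], [551.0, 173.0, 67.0], [551.0, 172.0, 66.0], [551.0, 172.0, 64.0], [551.0, 172.0, 63.0], [548.0, 178.0, 67.0], [548.0, 176.0, 67.0], [549.0, 174.0, 68.0], [550.0, 172.0, 70.0], [550.0, 172.0, 68.0], [550.0, 171.0, 67.0], [550.0, 171.0, 65.0], [550.0, 172.0, 62.0], [547.0, 175.0, 68.0], [548.0, 174.0, 68.0], [548.0, 174.0, 66.0], [548.0, 173.0, 66.0], [549.0, 172.0, 66.0], [549.0, 171.0, 65.0], [549.0, 172.0, 63.0], [549
[... 3276 characters left out ...]
 64.0], [494.0, 135.0, 62.0], [495.0, 137.0, 61.0], [545.0, 170.0, 68.0], [546.0, 173.0, 67.0], [546.0, 169.0, 66.0], [549.0, 170.0, 67.0], [550.0, 173.0, 67.0], [547.0, 168.0, 64.0], [547.0, 172.0, 62.0], [551.0, 172.0, 64.0], [552.0, 168.0, 63.0], [551.0, 172.0, 61.0]]
shaft [506.29610724 180.03587548  96.15095546] [[498.0, 186.0, 101.0], [501.0, 187.0, 102.0], [502.0, 180.0, 102.0], [504.0, 181.0, 103.0], [505.0, 184.0, 103.0], [506.0, 187.0, 102.0], [500.0, 178.0, 99.0], [505.0, 177.0, 102.0], [504.0, 181.0, 100.0], [505.0, 184.0, 100.0], [509.0, 184.0, 102.0], [499.0, 176.0, 96.0]]
casting 818 ((518.6630859375, 216.31980895996094), (214.42979431152344, 172.8597412109375), 88.5009765625)
```

Request:
jog_arm --moves '[[[0.0065,0.0068,-0.05],[0,0,0.056],0],[[0.0065,0.0068,-0.1],[0,0,0.056],0],[[0.0065,0.0068,-0.15],[0,0,0.056],0],[[0.0065,0.0068,-0.2],[0,0,0.056],0],[[0.0065,0.0068,-0.24],[0,0,0.056],0],[[0.0065,0.0068,-0.27],[0,0,0.056],0],[[0.0065,0.0068,-0.285],[0,0,0.056],0],[[0.0065,0.0068,-0.29],[0,0,0.056],0],[[0.0065,0.0068,-0.29],[0,0,0.056],0],[[0.0065,0.0068,-0.29],[0,0,0.056],0]]' --squeeze 30

```text
clock: 3.5
ee_pos: [557.6, -148.1, 25.4]
tool_rot: [[0.93, 0.367, 0.002], [0.367, -0.93, -0.001], [0.002, 0.001, -1.0]]
ft_force: [0.2, -0.3, 0.4]
width: 91.4
gripper_force: 0.0
```

Request:
jog_arm --moves '[[[-0.0005,0.0002,-0.007],[0,0,0],0],[[-0.0005,0.0002,-0.008],[0,0,0],0],[[-0.0005,0.0002,-0.008],[0,0,0],100],[[-0.0005,0.0002,-0.008],[0,0,0],170],[[-0.0005,0.0002,-0.008],[0,0,0],255],[[-0.0005,0.0002,-0.008],[0,0,0],255],[[-0.0005,0.0002,-0.008],[0,0,0],255],[[-0.0005,0.0002,-0.008],[0,0,0],255],[[-0.0005,0.0002,-0.008],[0,0,0],255]]' --squeeze 30

```text
clock: 4.4
ee_pos: [556.1, -147.6, 16.0]
tool_rot: [[0.93, 0.367, 0.0], [0.367, -0.93, -0.0], [0.0, 0.0, -1.0]]
ft_force: [1.0, -1.3, 0.7]
width: 38.1
gripper_force: 0.8
```

Request:
jog_arm --moves '[[[0,0,0],[0,0,0],255],[[0,0,0.01],[0,0,0],255],[[0,0,0.05],[0,0,0],255],[[0,0,0.1],[0,0,0],255],[[0,0,0.15],[0,0,0],255],[[0,0,0.2],[0,0,0],255],[[-0.01,0.03,0.24],[0,0,0],255],[[-0.02,0.07,0.25],[0,0,0.05],255],[[-0.03,0.115,0.25],[0,0,0.1],255],[[-0.04,0.16,0.25],[0,0,0.15],255],[[-0.055,0.205,0.25],[0,0,0.18],255],[[-0.07,0.25,0.25],[0,0,0.18],255],[[-0.085,0.295,0.25],[0,0,0.18],255],[[-0.095,0.325,0.25],[0,0,0.18],255],[[-0.095,0.333,0.25],[0,0,0.18],255],[[-0.095,0.333,0.25],[0,0,0.18],255],[[-0.095,0.333,0.25],[0,0,0.18],255],[[-0.095,0.333,0.25],[0,0,0.18],255]]' --squeeze 40

```text
clock: 6.2
ee_pos: [461.3, 184.5, 265.9]
tool_rot: [[0.85, 0.527, -0.0], [0.527, -0.85, -0.0], [-0.0, 0.0, -1.0]]
ft_force: [0.4, 0.2, -6.1]
width: 37.9
gripper_force: 40.0
```

```bash
python3 - <<'E'
from h import *
from scipy.optimize import minimize
s=r.read_state(); print(s["clock"],s["ee_pos"],s["ft_force"],s["width"],s["gripper_force"], np.degrees(np.arctan2(s["tool_rot"][1,0],s["tool_rot"][0,0])))
p=r.get_image("wrist"); show(p,"w2"); w=cloud(p)
c=(506,185)
m=near(w,c,70,46,56); print("ring",m.sum(),cv2.minEnclosingCircle(w[m][:,:2].astype(np.float32)) if m.any() else 0,np.median(w[m][:,2]))
m=near(w,c,20,80,115); print("shaft",m.sum(),w[m].mean(0),w[m].max(0),w[m].min(0))
m=near(w,c,60,58,75)&~near(w,c,25,0,200); P=w[m]; print(len(P))
T=P[P[:,2]>66.5][:,:2]; print(len(T))
def cost(q,T):
    a=np.radians(q[2]+45+90*np.arange(4)); S=np.stack([q[0]+45.25*np.cos(a),q[1]+45.25*np.sin(a)],1)
    d=np.linalg.norm(T[:,None]-S,axis=2).min(1); return np.mean(np.maximum(d-0,0)**2)
for X in (T,P[:,:2]):
    o=minimize(cost,[506,185,31],args=(X,),method="Nelder-Mead"); print(o.x,o.fun)
# held flange, seen from side/scene
z0=s["ee_pos"]
m=near(w,z0[:2],80,z0[2]-18,z0[2]+2); print("held",m.sum(), rect(w,m) if m.sum()>10 else 0)
E
```

```text
6.2 [461.2539016  184.47285973 265.88197768] [ 0.41982161  0.15177242 -6.06411327] 37.85824041036358 39.99977968633175 31.777146769814276
ring 5665 ((506.0130310058594, 186.57217407226562), 61.90341567993164) 51.93354165118603
shaft 202 [506.31283762 187.27961617  97.27742108] [514.40438804 195.22485657 103.2778055 ] [497.05081395 177.17998787  81.7559734 ]
91
43
[505.79719213 186.40126719  31.84839735] 5.7771654960470435
[506.05785235 186.82529475  31.50270992] 9.002609930940197
held 7926 ((461.2784729003906, 185.37832641601562), (92.54154968261719, 92.48551177978516), 31.74652671813965)
```

View pics/w2.png

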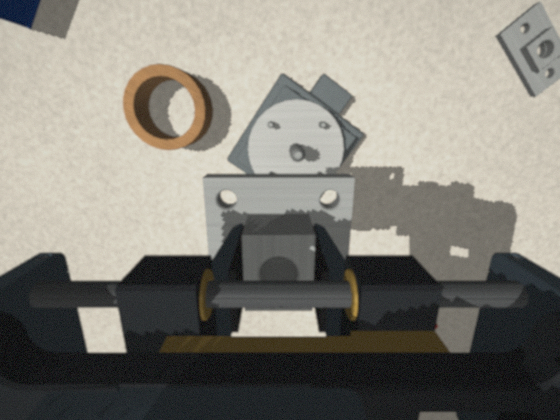

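The held flange is at 31.75° and centred on the TCP. Two studs (px 273,125 and 324,125) and the shaft (298,153) are in view, and the fit puts the ring at about 31.8°, centre (506.0,186.5). Next I'll go above the shaft.

Request:
jog_arm --moves '[[[0.0447,0.0013,0],[0,0,0],255],[[0.0447,0.0013,-0.05],[0,0,0],255],[[0.0447,0.0013,-0.1],[0,0,0],255],[[0.0447,0.0013,-0.13],[0,0,0],255],[[0.0447,0.0013,-0.138],[0,0,0],255],[[0.0447,0.0013,-0.141],[0,0,0],255],[[0.0447,0.0013,-0.141],[0,0,0],255],[[0.0447,0.0013,-0.141],[0,0,0],255]]'

```text
clock: 7.05
ee_pos: [507.0, 187.0, 126.7]
tool_rot: [[0.85, 0.527, 0.003], [0.527, -0.85, 0.001], [0.003, 0.001, -1.0]]
ft_force: [0.4, 0.4, -5.5]
width: 37.6
gripper_force: 40.0
```

```bash
python3 - <<'E'
from h import *
s=r.read_state(); print(s["ee_pos"],s["ft_force"],s["torque"])
p=r.get_image("scene"); w=cloud(p); cv2.imwrite("pics/s2.png",cv2.resize(p["pixels"][90:270,220:440,::-1],None,fx=3.2,fy=3.2,interpolation=cv2.INTER_CUBIC))
m=near(w,(506,186),75,112,150); print(m.sum())
m=near(w,(506,186),20,60,109); print(w[m][:,:].mean(0),m.sum())
E
```

```text
[506.98774112 187.02358621 126.7486708 ] [ 0.44629342  0.41571698 -5.5212502 ] [-0.03228189 -0.06387889 -0.01847772]
733
[507.33081978 178.29762379  70.62928646] 42
```

View pics/s2.png

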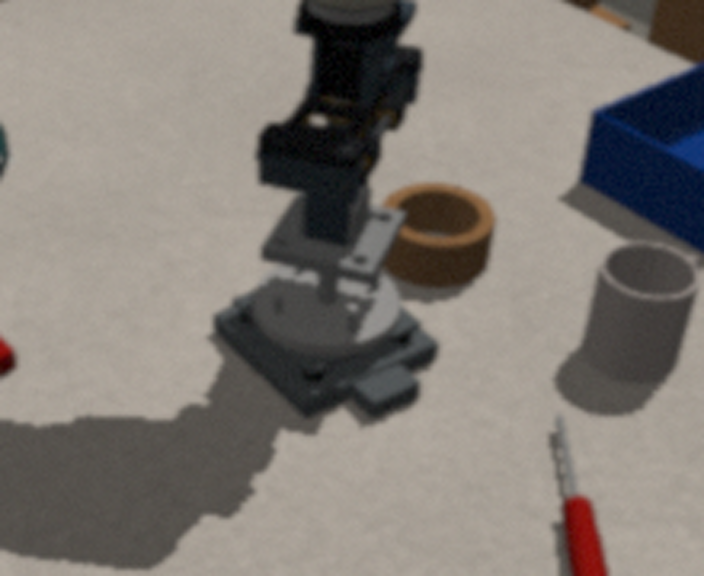

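The flange is centred over the shaft (crop px 328,290), with the plate just above its tip. I'll lower it gently onto the shaft.

Request:
jog_arm --moves '[[[0,0,-0.003],[0,0,0],255],[[0,0,-0.006],[0,0,0],255],[[0,0,-0.009],[0,0,0],255],[[0,0,-0.012],[0,0,0],255],[[0,0,-0.015],[0,0,0],255],[[0,0,-0.015],[0,0,0],255]]'

```text
clock: 7.7
ee_pos: [505.5, 186.7, 109.4]
tool_rot: [[0.849, 0.528, -0.001], [0.528, -0.849, -0.0], [-0.001, -0.0, -1.0]]
ft_force: [0.3, 0.5, -5.6]
width: 37.8
gripper_force: 40.0
```

Request:
jog_arm --moves '[[[0,0,-0.004],[0,0,0],255],[[0,0,-0.008],[0,0,0],255],[[0,0,-0.012],[0,0,0],255],[[0,0,-0.016],[0,0,0],255],[[0,0,-0.02],[0,0,0],255],[[0,0,-0.02],[0,0,0],255]]'

```text
clock: 8.3
ee_pos: [505.4, 186.7, 89.3]
tool_rot: [[0.85, 0.528, -0.001], [0.528, -0.85, -0.0], [-0.001, -0.0, -1.0]]
ft_force: [-0.1, 0.2, -6.5]
width: 37.9
gripper_force: 40.0
```

```bash
python3 - <<'E'
from h import *
for i in range(3):
    s=r.read_state(); print(s["ee_pos"],s["ft_force"],s["torque"]); r.get_image("side")
E
```

```text
[505.38016017 186.65665317  89.27772734] [-0.11985959  0.24011275 -6.53334095] [-0.01924525  0.02932406 -0.02907213]
[505.55550921 186.71756154  89.59734627] [ 0.04112094  0.31181819 -6.20946651] [ 0.01089464 -0.00147313  0.00493764]
[505.7484137  186.77464225  89.85509713] [ 0.52180086 -0.0269014  -6.03299418] [-0.03846042 -0.04188919  0.02560115]
```

Request:
jog_arm --moves '[[[0,0,-0.003],[0,0,0],255],[[0,0,-0.005],[0,0,0],255],[[0,0,-0.006],[0,0,0],255],[[0,0,-0.007],[0,0,0],255],[[0,0,-0.008],[0,0,0],255],[[0,0,-0.009],[0,0,0],255],[[0,0,-0.009],[0,0,0],255]]'

```text
clock: 9.15
ee_pos: [505.7, 186.8, 80.8]
tool_rot: [[0.849, 0.528, -0.0], [0.528, -0.849, -0.0], [-0.0, -0.0, -1.0]]
ft_force: [-0.2, -0.2, -6.0]
width: 38.2
gripper_force: 40.0
```

There is no contact force with the underside about 3 mm below the tips, so the holes have found the studs. I'll continue down gently.

Request:
jog_arm --moves '[[[0,0,-0.001],[0,0,0],255],[[0,0,-0.002],[0,0,0],255],[[0,0,-0.003],[0,0,0],255],[[0,0,-0.004],[0,0,0],255],[[0,0,-0.004],[0,0,0],255]]'

```text
clock: 9.65
ee_pos: [505.7, 186.8, 76.8]
tool_rot: [[0.849, 0.528, -0.0], [0.528, -0.849, -0.0], [-0.0, -0.0, -1.0]]
ft_force: [-0.1, 0.9, -5.2]
width: 37.5
gripper_force: 40.0
```

Request:
jog_arm --moves '[[[0,0,-0.0015],[0,0,0],255],[[0,0,-0.003],[0,0,0],255],[[0,0,-0.0045],[0,0,0],255],[[0,0,-0.006],[0,0,0],255],[[0,0,-0.007],[0,0,0],255],[[0,0,-0.007],[0,0,0],255]]'

```text
clock: 10.25
ee_pos: [505.7, 186.7, 69.7]
tool_rot: [[0.849, 0.528, -0.0], [0.528, -0.849, -0.0], [-0.0, -0.0, -1.0]]
ft_force: [-0.9, 0.1, -5.3]
width: 37.7
gripper_force: 40.0
```

Request:
jog_arm --moves '[[[0,0,-0.0005],[0,0,0],255],[[0,0,-0.001],[0,0,0],255],[[0,0,-0.0015],[0,0,0],255],[[0,0,-0.002],[0,0,0],255],[[0,0,-0.0025],[0,0,0],255],[[0,0,-0.003],[0,0,0],255],[[0,0,-0.003],[0,0,0],255]]'

```text
clock: 10.95
ee_pos: [505.8, 186.8, 67.0]
tool_rot: [[0.849, 0.528, 0.0], [0.528, -0.849, 0.0], [0.0, 0.0, -1.0]]
ft_force: [-1.5, 0.4, -1.5]
width: 37.8
gripper_force: 40.0
```

```bash
python3 - <<'E'
from h import *
for i in range(3):
    s=r.read_state(); print(s["ee_pos"],s["ft_force"],s["torque"]); r.get_image("side")
E
```

```text
[505.78798613 186.78580134  67.00689628] [-1.53824458  0.37838259 -1.48104693] [-0.06732933  0.17461457 -0.02298818]
[505.83177856 186.7940445   67.02405819] [-0.78783779 -0.42148947 -1.57711967] [-0.11139911  0.14951666 -0.00378581]
[505.79119473 186.79725824  67.00618057] [-1.00286915 -0.87105307 -1.97033558] [-0.05846851  0.20407468 -0.00202629]
```

The seat is carrying about 4 N at exactly the home height. I'll press a hair more, then release.

Request:
jog_arm --moves '[[[0,0,-0.0005],[0,0,0],255],[[0,0,-0.001],[0,0,0],255],[[0,0,-0.0015],[0,0,0],255],[[0,0,-0.0015],[0,0,0],255]]'

```text
clock: 11.5
ee_pos: [505.8, 186.8, 65.5]
tool_rot: [[0.849, 0.528, 0.0], [0.528, -0.849, 0.0], [0.0, 0.0, -1.0]]
ft_force: [-2.1, -1.4, 3.0]
width: 38.3
gripper_force: 40.0
```

Request:
jog_arm --moves '[[[0,0,0],[0,0,0],120],[[0,0,0],[0,0,0],60],[[0,0,0],[0,0,0],60],[[0,0,0],[0,0,0],60],[[0,0,0],[0,0,0],60],[[0,0,0.005],[0,0,0],60],[[0,0,0.02],[0,0,0],60],[[0,0,0.05],[0,0,0],60],[[0,0,0.1],[0,0,0],60],[[0,0,0.15],[0,0,0],60],[[-0.03,0,0.2],[0,0,0],60],[[-0.05,0,0.22],[0,0,0],60],[[-0.05,0,0.22],[0,0,0],60],[[-0.05,0,0.22],[0,0,0],60]]'

```text
clock: 12.9
ee_pos: [455.8, 186.9, 286.8]
tool_rot: [[0.849, 0.528, 0.002], [0.528, -0.849, 0.001], [0.002, 0.001, -1.0]]
ft_force: [0.4, 0.1, -1.3]
width: 69.8
gripper_force: 0.0
```

```bash
python3 - <<'E'
from h import *
s=r.read_state(); print(s["clock"],s["ee_pos"],s["ft_force"],s["width"])
p=r.get_image("wrist"); show(p,"w3"); w=cloud(p); c=(506,186.5)
for lo,hi in ((56,66),(85,99),(46,54)):
    m=near(w,c,75,lo,hi)
    if m.sum()>10: print(lo,m.sum(),np.median(w[m],0),rect(w,m))
m=near(w,c,70,56,65)
A=np.c_[w[m][:,:2]-c,np.ones(m.sum())]; print("tilt",np.linalg.lstsq(A,w[m][:,2],rcond=None)[0])
E
```

```text
12.9 [455.81483065 186.88007637 286.75610801] [ 0.39889637  0.05235637 -1.25124791] 69.8391517000602
56 3446 [508.99161612 192.69332684  62.26859709] ((505.73199462890625, 187.22463989257812), (90.60038757324219, 92.06710052490234), 31.816770553588867)
85 1126 [506.70866686 187.64504079  96.13300986] ((506.1694641113281, 187.20541381835938), (46.05081558227539, 37.61598205566406), 32.12516784667969)
46 1793 [517.14748912 194.92668669  50.29014344] ((506.1282653808594, 186.57232666015625), (122.36990356445312, 122.09959411621094), 75.89588165283203)
tilt [-5.23670942e-04  3.17499996e-04  6.22431344e+01]
```

View pics/w3.png

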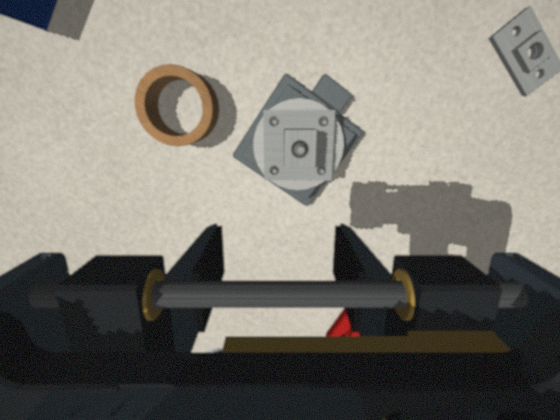

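The flange (px 300,147) sits flat on the ring. Its plate top is 12.0 mm above the seat, with no tilt; the studs show in all four holes and the shaft shows in the bore. The gripper is clear of it.

```bash
python3 -c "from bench import r; print(r.sign_off())"
```

```text
the job is handed in; nothing more can be done
None
```

The flange is fitted boss up over the shaft, flat and fully home on the stud ring, then released, and the job was handed in at about 13 s on the robot's clock; the drive head was pressed down about 2.5 mm at most and no other object was touched.

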